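Lock the bayonet battery cap on a data logger

ROBOT

A 6-joint arm with a two-finger parallel gripper is mounted at the origin on a cart in front of the work surface, level with it; the furniture and walls round the work are solid. World frame = base frame: x ahead of the robot, y to its left, z up, the work surface at z = 0. Lengths are in mm, angles in rad, forces in N, time in s.
With the tool pointing down it reaches from about 350 to 875 mm from the base axis. Payload 4.2 kg.
Tool frame: the origin (TCP) lies midway between the tips of the shut fingers; the grasp point (between the pads) lies 19 mm behind it (arm.hold_point_z is the z of the grasp point in the tool frame, in mm); z points along the fingers, y is the direction in which the jaws open and shut (so a half turn about z gives the same grasp; the last joint's range is limited). The gripper opens to 85 mm and grips with 20 to 120 N. Pads are 22 mm wide; open, the fingers measure 114 mm over their backs; the gripper's body (76 mm by 85 mm) begins 54 mm behind the grasp point. The pads swing forward as they close: fully open they stand 13 mm farther back than shut.
Start: joints at [-0.992, 0.385, 0.008, 0, -1.194, -0.259], TCP at [196.501, -593.285, 231.312] pointing down, gripper open.
Joint ranges: [-3.14, 3.14], [-1.21, 2.06], [-1.07, 1.41], [-3.16, 2.05], [-2.99, -0.16], [-3.1, 3.1]. Speed limits (rad/s): [2.79, 2.79, 3.14, 3.14, 3.14, 3.14].

INTERFACE

Orientations are given as a unit quaternion [x, y, z, w].
In Python, from bench import sensors, optics, workorder, arm gives the robot as it stands. The module is installed in compiled form; this text tells all that it offers.
- The arm moves only by the tool servo_tool, never from a script. Its argument "deltas" is one flat list of numbers, 7 for each row, row after row: the turn, a rotation vector about the tool's x, y, z in rad, then the shift along the tool's x, y, z in m, then the finger opening in m, from 0 to 0.0854. A call has 1 to 20 rows; each row shifts and turns the commanded pose from where the row before left it, along the tool's axes as they then stand; what a row does not reach is not made up. A row lasts 1/12 s, in which the tool goes at most 41.7 mm and 7.16 degrees, less where a joint would pass 70% of its speed; a pose out of reach is approached as far as the arm can. A call is refused whole if a number of a shift passes 0.0417 or a number of a turn 0.125, either way. A call with a gripper value outside its range is refused whole. The fingers move at their own pace and stop on an object; the grip force is fixed at half the most. Time passes only in rows, so rows that do not move let the fingers close. It gives the time, the measured TCP pose, the force and the opening at its end, in the units of the state.
- sensors.read_state(): the state, without advancing time (a new reading comes with each control period).
- optics.get_image(name): name is "scene" or "top"; returns a dict with "img" (384x512x3 uint8, red, green, blue), "fov_y" (degrees; the focal length in pixels is half the picture's height over the tangent of half this angle, whatever the lens; pixels are square), "cx", "cy" (the principal point, pixels), "R" (3x3) and "t" (3): a world point X has camera coordinates R X + t. Camera axes: x right, y down, z forward; pixel columns grow to the right and rows downward; lengths in mm; the calibration is good to about 2 mm. A picture is of the moment at which its call begins. There is no depth.
- workorder.job_done(): hands the job in, once; it reports no verdict.
The state is a dict: "clock": time; "joints": joint angles; "joint_vel": joint speeds; "joint_efforts": joint torques, N m; "position": TCP position; "ee_rot": TCP orientation; "contact_force": force on the tool from outside, world axes, zero at the start; "wrist_torque": the same for the moment, N m; "gripper_width": finger opening in mm.
Only numpy, scipy, OpenCV 4.12 (cv2) and the standard library are available. Lean on these libraries where they do the work, as an engineer would, in place of code of your own. Each camera call takes 0.05 s, during which the arm holds its last target. There are 200 camera calls.

TASK

The data logger has a fresh cell in its battery well: close the well with the loose black cap. Set the cap on the well and, pressing only lightly, turn it until its two lugs drop into the slots of the ring; then push it down against the spring and turn it clockwise to the stop so that it locks and stays down when you let go. Leave the other things on the bench where they are.

Things in the scene. Friction and masses are not known exactly. Their poses are not given: they have to be found in the camera images.
- cap: Black battery cap, about 50 g, 42.5 mm high, standing upright on the bench. Origin: centre of its underside; z up its axis. A round plug 31 mm across (its lowest 4 mm taper to 25), then a ribbed head 47 mm across from z = 17.5 to 22.5 mm with a soft gasket beneath, then a finger bar. Turned half round it is the same.
- cap_bar (a point): Middle of the cap's finger bar, on the cap's axis at z = 32.5 mm, axes as the cap's. The bar is 40 mm long (along x), 12 mm thick (along y), from z = 22.5 to 42.5 mm: pinch it from above across the 12 mm.
- cap_lug (a point): Outer face of one of the cap's two steel lugs, at +x of the cap; the other is opposite at -x, so the lugs lie in line with the bar. Each reaches 21.5 mm from the axis, is 6 mm wide and stands from z = 6 to 10 mm above the cap's underside.
- well (a point): Centre of the mouth of the battery well, level with the top of the aluminium ring (66 mm across, bore 33 mm) in the logger's lid, 70 mm above the bench; axes as the logger's. Off the slots the cap's lugs rest on the ring, its origin 6 mm below this point; in the slots it drops to 9 mm below, onto the cell.
- lip (a point): On the well's axis 6 mm below the mouth: underside of the ring's lip; axes as the logger's. Two opposite slots, 38 degrees wide (lugs 19), cut the lip out to 23 mm from the axis and are seen from above. Their line is within 0.45 rad either way of the logger's x axis: no reading tells it, so turn the cap to find it, or look. The ring does not turn.
- cell_tip (a point): Tip of the sprung cell in the well, 9 mm below the mouth. It pushes back 1.5 N, rising to 6.6 N as the cap is pushed to its lowest, origin 17.5 mm below the mouth. Below 16 mm the lugs pass under the lip clockwise (from above); after 64 degrees come the notches, 9 degrees on a stop. Let go there, the cap rises to 14 mm and is locked.
- logger: Grey die-cast data logger, 112 (x) x 176 (y) x 62 mm high, fixed to the bench. Origin: centre of its underside. The well is 40 mm from the centre towards -y; on the +y half of the lid are a display window, selector knob, toggle and two terminals, up to 16 mm high, at least 60 mm from the well's axis.
- spent_cell: Spent battery cell standing upright on the bench, 26 mm across, 49 mm high; origin at the centre of its underside. Not to be disturbed.
- solder_spool: White spool of solder lying on its flange, 54 mm across, 38 mm high; origin at the centre of its underside. Not to be disturbed.
- screwdriver_4: Black precision screwdriver lying flat, 146 mm long (along its y), 12 mm thick; origin under its middle. Not to be disturbed.

How it is judged (in metres and radians):
On the way:
1. the cap's lugs have dropped into the slots (z of cap in the frame of well below -0.0085 m and horizontal distance between cap and well below 0.004 m), for 0.1 s.
At the end, for the whole second after the job is handed in: The cap is locked: released, upright (within 5 degrees), centred on the well within 4 mm and at rest, its origin 12.5 to 15.2 mm below the ring's upper face (lugs up in the notches: neither sprung out nor stuck short of the notch) (z of cap in the frame of well between -0.0152 and -0.0125 m and horizontal distance between cap and well below 0.004 m and angle between cap's own z axis and vertical below 0.09 rad and linear speed of cap below 0.02 m/s); the robot touches nothing.
It fails at once if the cap is pressed on the ring with more than 60 N while its lugs are not in the slots (contact force between cap and logger above 60 N and z of cap in the frame of well above -0.008 m).
It fails at once if the spent cell, spool or screwdriver is moved more than 30 mm (distance of any of spent_cell, solder_spool, screwdriver_4 from where it was at the start of the episode above 0.03 m).
It also fails if it takes over 67 s, if anything falls off the work surface, if the arm or the gripper's body presses on something with over 40 N, if the wrist force passes 120 N, or if a joint passes its speed limit or range.

## Working session

There is one attempt and no reset: what is moved stays moved. The work goes in short steps, Python scripts to look and compute and a tool call to move; the robot and the scene stay as the last step left them, time stands still between calls to the robot, and variables do not carry over. Pictures are saved under pics/ and viewed, about 8 in all and at most 12, crops included, and the job is handed in when it is done.

Besides the shell and the picture viewer there is one more tool, called after "Request:" as name(argument=value, ...), one argument or row to a line, values as JSON. servo_tool: Moves the arm, as the interface text tells. Its arguments: {"type":"object","properties":{"deltas":{"type":"array","items":{"type":"number"}}},"required":["deltas"]}

```bash
mkdir -p pics
cat > h.py <<'E'
import numpy as np, cv2
from bench import sensors, optics, workorder, arm
def snap(name,fn=None):
    d=optics.get_image(name)
    if fn: cv2.imwrite('pics/'+fn,d['img'][:,:,::-1])
    return d
def f(d): return d['img'].shape[0]/2/np.tan(np.radians(d['fov_y']/2))
def pix2w(d,u,v,z):
    R=np.array(d['R']);t=np.array(d['t']);r=R.T@np.array([(u-d['cx'])/f(d),(v-d['cy'])/f(d),1]);c=-R.T@t
    return c+r*(z-c[2])/r[2]
def w2pix(d,X):
    p=np.array(d['R'])@np.array(X,float)+np.array(d['t']);return np.array([d['cx'],d['cy']])+f(d)*p[:2]/p[2]
E
python3 - <<'E'
from h import *
import pickle
a=snap('scene','scene0.png');b=snap('top','top0.png');pickle.dump((a,b),open('v0.pkl','wb'))
for d in(a,b):print(d['fov_y'],d['cx'],d['cy'],-np.array(d['R']).T@d['t'],np.round(d['R'],3).tolist())
print(sensors.read_state(),arm.hold_point_z)
E
```

```text
46.85400351396499 251.77549114301644 196.83504917570085 [105.71101399 709.22726201 423.77011375] [[-0.877, -0.479, -0.026], [-0.164, 0.35, -0.922], [0.451, -0.805, -0.386]]
57.27452828885425 256.6821476244522 188.63512216397447 [358.85063791  18.82454637 919.90036612] [[0.001, -0.999, 0.032], [-0.99, -0.006, -0.143], [0.143, -0.032, -0.989]]
{'clock': 0.1, 'joints': array([-9.92410009e-01,  3.85490221e-01,  6.79330946e-03, -4.20012844e-04,
       -1.19398748e+00, -2.58606968e-01]), 'joint_vel': array([-0.00122613, -0.00143087,  0.00146165,  0.00215767, -0.00202024,
       -0.00149072]), 'joint_efforts': array([ 1.68873999e-04, -3.93320274e+01,  1.88929492e+01,  4.19797406e+00,
       -2.57364416e-03,  1.41628141e-05]), 'position': array([ 196.3366857 , -592.83187287,  230.33887259]), 'ee_rot': array([-1.59132746e-01,  9.87256724e-01,  9.41890827e-04, -2.05288598e-04]), 'contact_force': array([ 0.59555107, -0.66246354, -0.25011115]), 'wrist_torque': array([-0.01596803, -0.03250734,  0.00832311]), 'gripper_width': 85.24471335024104} -18.700000000000003
```

View pics/top0.png

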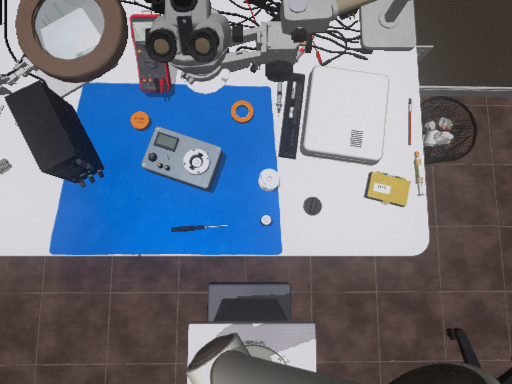

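View pics/scene0.png

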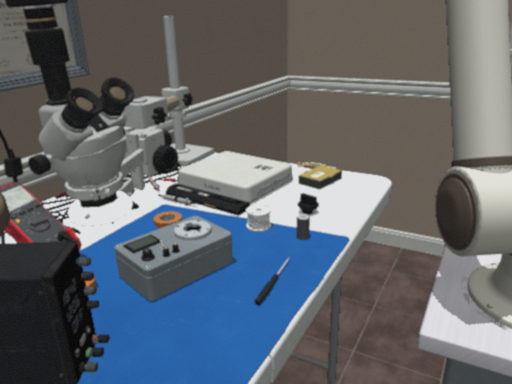

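The top view shows the cap near (313,206) and the ring near (196,161). The spool is at (268,180), the spent cell at (266,220) and the screwdriver at (198,228). I'll enlarge the cap and the ring.

Run:
```python
from h import *
im=cv2.imread('pics/top0.png')
a=cv2.resize(im[138:186,172:220],None,fx=8,fy=8,interpolation=cv2.INTER_CUBIC)
b=cv2.resize(im[182:230,289:337],None,fx=8,fy=8,interpolation=cv2.INTER_CUBIC)
b=cv2.convertScaleAbs(b,alpha=1.8,beta=20)
cv2.imwrite('pics/crop0.png',np.hstack([a,b]))
import pickle
A,B=pickle.load(open('v0.pkl','rb'))
print(pix2w(B,196,161,70),pix2w(B,313,206,30))
```

```text
[549.14225707 140.86648647  70.        ] [ 443.17154174 -153.61858141   30.        ]
```

View pics/crop0.png

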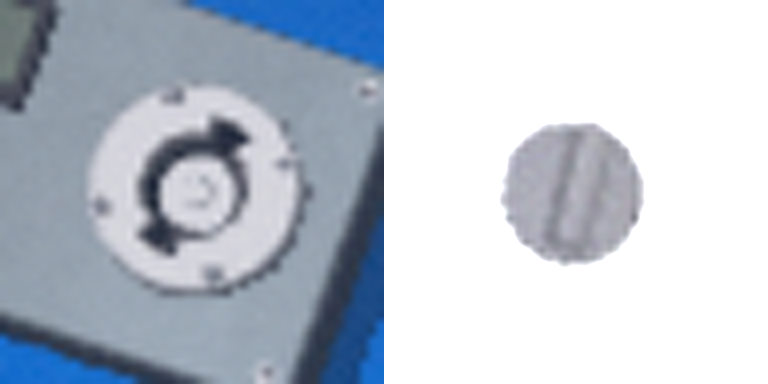

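The ring's centre is near pixel (195.8,161.2). The slots lie along pixel direction (72,-105), and the bar along about (20,-110), centred at disc pixel (312.2,205.8).

```bash
cat >> h.py <<'E'
from scipy.spatial.transform import Rotation as Rot
def tool(s=None):
    s=s or sensors.read_state(); R=Rot.from_quat(s['ee_rot']).as_matrix()
    return s['position'],R
def plan(xyz,yaw_jaw=None,tz=(0,0,-1)):
    """Remaining shift in tool axes (mm) & rotvec to pointing-down pose with jaw axis (tool y) at yaw_jaw deg"""
    p,R=tool()
    y=np.array([np.cos(np.radians(yaw_jaw)),np.sin(np.radians(yaw_jaw)),0]); z=np.array(tz,float)
    T=np.column_stack([np.cross(y,z),y,z])
    print('shift tool mm (current axes)',np.round(R.T@(np.array(xyz)-p),1),'turn',np.round(Rot.from_matrix(R.T@T).as_rotvec(),3))
E
python3 - <<'E'
from h import *
import pickle
A,B=pickle.load(open('v0.pkl','rb'))
print('ring',pix2w(B,195.8,161.2,70), 'cap',pix2w(B,312.2,205.8,21))
def ang(z,u0,v0,u1,v1):
    d=pix2w(B,u1,v1,z)-pix2w(B,u0,v0,z);return np.degrees(np.arctan2(d[1],d[0]))
print('slot',ang(70,158,238,230,133),'bar',ang(42,555,240,575,130))
p,R=tool();print(p,R.round(3),np.degrees(np.arctan2(R[1,1],R[0,1])))
c=pix2w(B,312.2,205.8,21)
for j in(80,-100):plan([c[0],c[1],150],j)
# scene check
for X in([*c[:2],42.5],[549,140,70]):print(w2pix(A,X))
E
cat > /dev/null
python3 - <<'E'
import cv2,numpy as np
im=cv2.imread('pics/scene0.png')
a=cv2.resize(im[180:228,288:336],None,fx=8,fy=8,interpolation=cv2.INTER_CUBIC)
b=cv2.resize(im[206:254,168:216],None,fx=8,fy=8,interpolation=cv2.INTER_CUBIC)
cv2.imwrite('pics/crop1.png',np.hstack([cv2.convertScaleAbs(a,alpha=1.5,beta=20),b]))
E
```

```text
ring [548.63609481 141.3425609   70.        ] cap [ 444.53337521 -153.29861643   21.        ]
slot -32.83778858505502 bar -17.337218248725723
[ 196.3366857  -592.83187287  230.33887259] [[-0.949 -0.314 -0.001]
 [-0.314  0.949  0.002]
 [ 0.     0.002 -1.   ]] 108.31312530809642
shift tool mm (current axes) [-373.7  339.1   81. ] turn [ 0.002 -0.001  0.494]
shift tool mm (current axes) [-373.7  339.1   81. ] turn [ 1.000e-03  3.000e-03 -2.647e+00]
[307.78981453 194.15616601]
[191.99260038 227.05545271]
```

View pics/crop1.png

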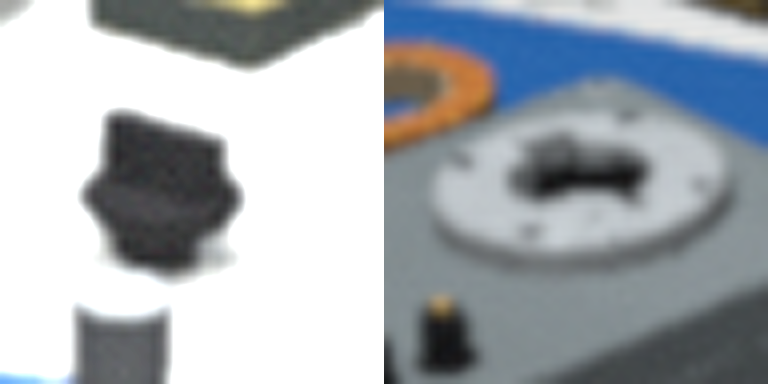

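The scene view agrees with the top-view positions to about 1–2 px. I'll move above the cap now and get the exact angles in the same batch.

Run:
```python
from h import *
import pickle
A,B=pickle.load(open('v0.pkl','rb'))
def ang(z,P,Q,o):
    g=lambda p:pix2w(B,o[0]+(p[0]+.5)/8-.5,o[1]+(p[1]+.5)/8-.5,z)
    d=g(Q)-g(P);return np.degrees(np.arctan2(d[1],d[0])),(g(P)+g(Q))/2
print('slot',ang(68,(158,238),(230,133),(172,138)),'bar',ang(42.5,(571-384,245),(592-384,132),(289,182)))
```

```text
slot (np.float64(-32.55548393819164), array([550.26731839, 141.59615978,  68.        ])) bar (np.float64(-11.753336420783462), array([ 444.25453367, -151.8892029 ,   42.5       ]))
```

Request:
servo_tool(
  deltas=[0,0,0,-0.0267,0.0242,0,0.085,0,0,0,-0.0267,0.0242,0,0.085,0,0,0,-0.0267,0.0242,0,0.085,0,0,0,-0.0267,0.0242,0,0.085,0,0,0,-0.0267,0.0242,0,0.085,0,0,0,-0.0267,0.0242,0,0.085,0,0,0,-0.0267,0.0242,0,0.085,0,0,0,-0.0267,0.0242,0,0.085,0,0,0,-0.0267,0.0242,0,0.085,0,0,0,-0.0267,0.0242,0,0.085,0,0,0,-0.0267,0.0242,0,0.085,0,0,0,-0.0267,0.0242,0,0.085,0,0,0,-0.0267,0.0242,0,0.085,0,0,0,-0.0267,0.0242,0,0.085],
)

```text
clock: 1.27
position: [445.1, -152.3, 231.2]
ee_rot: [-0.159, 0.987, 0.0, -0.0]
contact_force: [0.4, -0.2, -0.1]
gripper_width: 84.9
```

Request:
servo_tool(
  deltas=[0,0,-0.12,0,0,0.004,0.06,0,0,-0.12,0,0,0.004,0.06,0,0,-0.12,0,0,0.004,0.06,0,0,-0.12,0,0,0.004,0.06,0,0,-0.12,0,0,0.004,0.06,0,0,-0.12,0,0,0.004,0.06,0,0,-0.12,0,0,0.004,0.06,0,0,-0.12,0,0,0.004,0.06,0,0,-0.12,0,0,0.004,0.06,0,0,-0.12,0,0,0.004,0.06,0,0,-0.12,0,0,0.004,0.06,0,0,-0.12,0,0,0.004,0.06,0,0,-0.12,0,0,0.004,0.06,0,0,-0.12,0,0,0.004,0.06,0,0,-0.12,0,0,0.004,0.06,0,0,-0.12,0,0,0.004,0.06,0,0,-0.12,0,0,0.004,0.06,0,0,-0.12,0,0,0.004,0.06,0,0,-0.12,0,0,0.004,0.06,0,0,-0.12,0,0,0.004,0.06],
)

```text
clock: 2.93
position: [444.5, -154.1, 150.8]
ee_rot: [0.978, -0.206, -0.0, 0.0]
contact_force: [0.5, 0.1, 0.1]
gripper_width: 59.8
```

Run:
```python
from h import *
plan([444.4,-152.6,25],258.25)
print(sensors.read_state()['joints'].round(2))
d=snap('top','t1.png');a=snap('scene','s1.png')
g=lambda i,x,y:cv2.resize(i[y:y+60,x:x+60,::-1],None,fx=6.6,fy=6.6,interpolation=cv2.INTER_CUBIC)
cv2.imwrite('pics/c2.png',np.hstack([g(d['img'],285,175),g(a['img'],278,165)]))
```

```text
shift tool mm (current axes) [ -0.5  -1.4 125.8] turn [ 0.     0.001 -0.211]
[ 0.01  0.2  -0.48 -0.   -0.89  1.14]
```

View pics/c2.png

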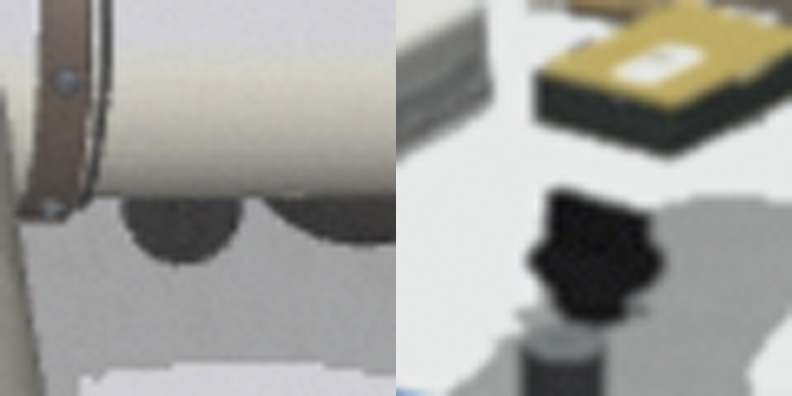

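The arm hides the cap from the top camera, but the scene camera still shows it clear, with the bar top at about (600,205) in the crop. Descending now with the jaws at 60 mm.

Request:
servo_tool(
  deltas=[0,0,-0.105,-0.0005,-0.0014,0,0.06,0,0,-0.105,0,0,0,0.06,0,0,0,0,0,0.02,0.06,0,0,0,0,0,0.02,0.06,0,0,0,0,0,0.02,0.06,0,0,0,0,0,0.02,0.06,0,0,0,0,0,0.015,0.06,0,0,0,0,0,0.01,0.06,0,0,0,0,0,0.01,0.06,0,0,0,0,0,0.006,0.06,0,0,0,0,0,0.004,0.06,0,0,0,0,0,0,0.06,0,0,0,0,0,0,0.03,0,0,0,0,0,0,0.03,0,0,0,0,0,0,0.03],
)

```text
clock: 4.28
position: [445.4, -152.7, 26.9]
ee_rot: [0.994, -0.106, 0.001, -0.0]
contact_force: [-0.1, 0.0, 0.5]
gripper_width: 30.5
```

Request:
servo_tool(
  deltas=[0,0,0,-0.001,0,0.001,0.02,0,0,0,0,0,0,0.005,0,0,0,0,0,0,0.005,0,0,0,0,0,0,0.005,0,0,0,0,0,0,0.005,0,0,0,0,0,0,0.005,0,0,0,0,0,0,0.005],
)

```text
clock: 4.87
position: [444.0, -152.5, 25.5]
ee_rot: [0.994, -0.106, 0.0, 0.0]
contact_force: [-1.0, 0.2, 4.3]
gripper_width: 10.2
```

Run:
```python
from h import *
s=sensors.read_state();print(s['position'],s['gripper_width'],s['contact_force'],s['wrist_torque'])
a=snap('scene','s2.png')
cv2.imwrite('pics/c3.png',cv2.resize(a['img'][150:220,270:350,::-1],None,fx=8,fy=8,interpolation=cv2.INTER_CUBIC))
```

```text
[ 444.00820136 -152.45750775   25.54135372] 10.23130016553682 [-0.98245121  0.20769025  4.31256763] [ 0.22317729  0.34519039 -0.00794392]
```

View pics/c3.png

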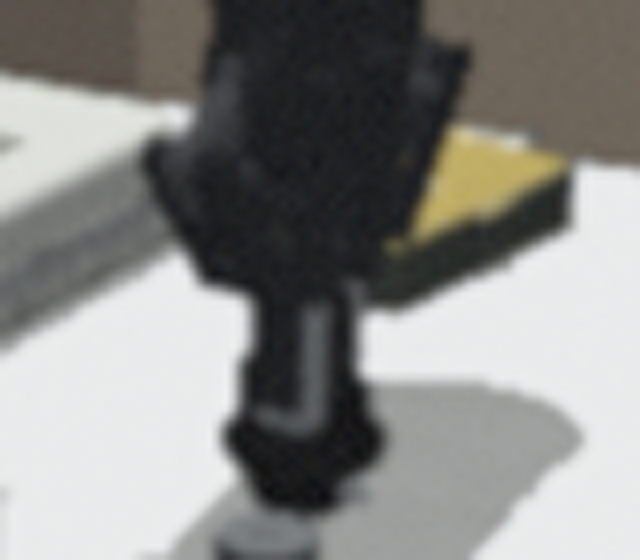

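The jaws hold the bar at 10.2 mm, with the fingertips just above the ribbed head. Lift, then turn to the slot angle.

Request:
servo_tool(
  deltas=[0,0,0,0,0,-0.005,0.003,0,0,0,0,0,-0.01,0.003,0,0,0,0,0,-0.02,0.003,0,0,0,0,0,-0.02,0.003,0,0,0,0,0,-0.02,0.003,0,0,0,0,0,-0.02,0.003,0,0,0.09,0,0,-0.01,0.003,0,0,0.09,0,0,0,0.003,0,0,0.09,0,0,0,0.003,0,0,0.093,0,0,0,0.003,0,0,0,0,0,0,0.003,0,0,0,0,0,0,0.003],
)

```text
clock: 5.92
position: [443.8, -152.4, 130.2]
ee_rot: [0.959, -0.282, -0.0, -0.0]
contact_force: [-0.1, 0.8, -0.2]
gripper_width: 10.3
```

Run:
```python
from h import *
s=sensors.read_state();print(s['position'],s['gripper_width'],s['contact_force'],s['joints'].round(2))
p,R=tool();print(np.degrees(np.arctan2(R[1,1],R[0,1])))
plan([549.5,141.5,130],180+57.4)
a=snap('scene','s3.png')
print(w2pix(a,p-[0,0,25.5]),w2pix(a,p-[0,0,8]))
cv2.imwrite('pics/c4.png',cv2.resize(a['img'][100:180,250:350,::-1],None,fx=7,fy=7,interpolation=cv2.INTER_CUBIC))
```

```text
[ 443.84542186 -152.43049315  130.23638757] 10.279270656711232 [-0.07860436  0.8359269  -0.24780199] [ 0.02  0.23 -0.51 -0.   -0.84  0.98]
-122.80955237549794
shift tool mm (current axes) [-7.050e+01 -3.043e+02  3.000e-01] turn [-0.     0.    -0.004]
[308.58957396 168.0345047 ] [308.7808171  160.40145982]
```

View pics/c4.png

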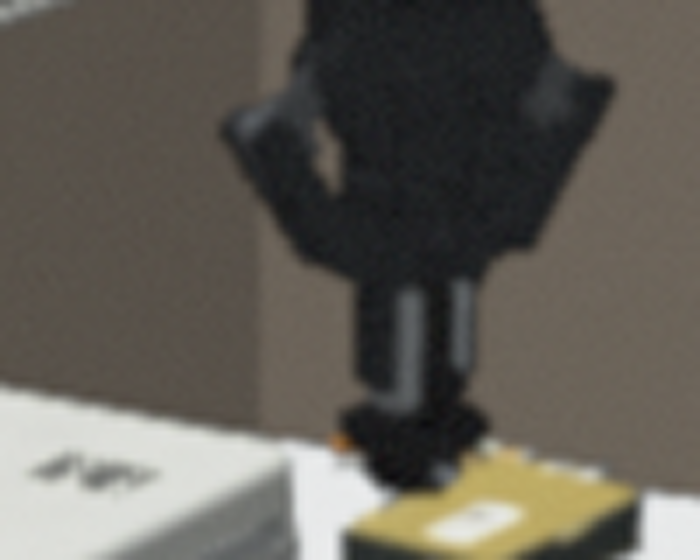

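The cap is in the hand. The head centre is at about (309.3,160), against the predicted 308.7, so it is well centred. Carrying it to the well.

Request:
servo_tool(
  deltas=[0,0,0,-0.003,-0.014,0,0.003,0,0,0,-0.0065,-0.028,0,0.003,0,0,0,-0.0065,-0.028,0,0.003,0,0,0,-0.0065,-0.028,0,0.003,0,0,0,-0.0065,-0.028,0,0.003,0,0,0,-0.0065,-0.028,0,0.003,0,0,0,-0.0065,-0.028,0,0.003,0,0,0,-0.0065,-0.028,0,0.003,0,0,0,-0.0065,-0.028,0,0.003,0,0,0,-0.0065,-0.028,0,0.003,0,0,0,-0.0065,-0.028,0,0.003,0,0,0,-0.0025,-0.0103,0,0.003,0,0,0,0,0,0,0.003,0,0,0,0,0,0.015,0.003,0,0,0,0,0,0.005,0.003,0,0,0,0,0,0,0.003,0,0,0,0,0,0,0.003],
)

```text
clock: 7.38
position: [549.8, 140.2, 110.1]
ee_rot: [0.959, -0.284, -0.0, 0.001]
contact_force: [-1.0, -0.7, -0.1]
gripper_width: 10.3
```

Run:
```python
from h import *
s=sensors.read_state();print(s['gripper_width'],s['contact_force'],s['joints'].round(2))
p,R=tool();plan([549.5,141.5,100],237.4)
a=snap('scene','s4.png')
print(p,w2pix(a,p-[0,0,25.5]),w2pix(a,p-[0,0,8]),w2pix(a,[549.5,141.5,70]))
cv2.imwrite('pics/c5.png',cv2.resize(a['img'][185:255,145:245,::-1],None,fx=8,fy=8,interpolation=cv2.INTER_CUBIC))
```

```text
10.311150290284996 [-1.02697435 -0.68268132 -0.06437685] [ 0.54  0.4  -0.3   0.   -0.87  0.46]
shift tool mm (current axes) [-0.9 -0.9 10.1] turn [ 0.001  0.001 -0.006]
[549.80583028 140.24390939 110.10034531] [190.90470808 219.67712552] [190.12418789 210.73295437] [191.2724158  227.34032786]
```

View pics/c5.png

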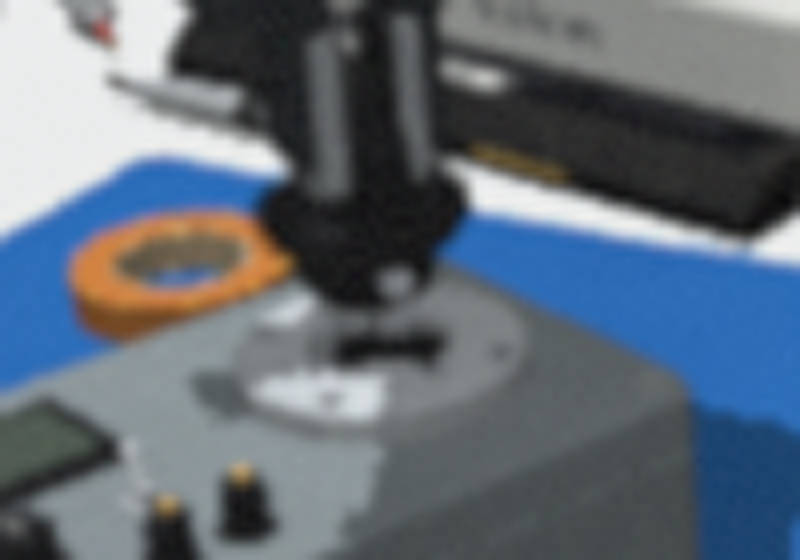

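The cap hangs over the ring, about 1 mm off in +x. I'll correct that and come down gently.

Request:
servo_tool(
  deltas=[0,0,0,-0.0013,0,0,0.003,0,0,0,0,0,0.005,0.003,0,0,0,0,0,0.005,0.003,0,0,0,0,0,0.004,0.003,0,0,0,0,0,0.003,0.003,0,0,0,0,0,0.002,0.003,0,0,0,0,0,0,0.003,0,0,0,0,0,0,0.003],
)

```text
clock: 8.1
position: [548.6, 141.7, 90.8]
ee_rot: [0.959, -0.284, -0.001, 0.001]
contact_force: [-0.5, 0.2, -0.4]
gripper_width: 10.2
```

No contact force yet and the plug is inside the bore. I'll continue to slot depth.

Request:
servo_tool(
  deltas=[0,0,0,0,0,0.001,0.003,0,0,0,0,0,0.001,0.003,0,0,0,0,0,0.001,0.003,0,0,0,0,0,0.001,0.003,0,0,0,0,0,0.001,0.003,0,0,0,0,0,0,0.003,0,0,0,0,0,0,0.003],
)

```text
clock: 8.68
position: [548.7, 141.7, 86.3]
ee_rot: [0.959, -0.284, -0.0, 0.0]
contact_force: [-3.7, -1.1, 3.6]
gripper_width: 10.2
```

Request:
servo_tool(
  deltas=[0,0,0,0,0,0.001,0.003,0,0,0,0,0,0.001,0.003,0,0,0,0,0,0,0.003],
)

```text
clock: 8.93
position: [548.7, 141.7, 84.4]
ee_rot: [0.959, -0.283, -0.0, 0.0]
contact_force: [-4.1, -1.1, 4.5]
gripper_width: 10.3
```

The force is soft and spring-like, so the lugs are in the slots. I'll ease the side load and push down.

Request:
servo_tool(
  deltas=[0,0,0,-0.0005,0.0003,0.0015,0.003,0,0,0,0,0,0.0015,0.003,0,0,0,0,0,0.001,0.003,0,0,0,0,0,0.001,0.003,0,0,0,0,0,0.001,0.003,0,0,0,0,0,0.0005,0.003,0,0,0,0,0,0,0.003],
)

```text
clock: 9.52
position: [548.8, 141.7, 80.1]
ee_rot: [0.959, -0.283, 0.0, 0.0]
contact_force: [-7.3, -2.1, 14.6]
gripper_width: 10.3
```

Request:
servo_tool(
  deltas=[0,0,0,-0.0005,0.0003,0,0.003,0,0,0,0,0,0.001,0.003,0,0,0,0,0,0.0005,0.003,0,0,0,0,0,0,0.003],
)

```text
clock: 9.85
position: [548.8, 141.7, 80.0]
ee_rot: [0.959, -0.283, 0.001, -0.0]
contact_force: [-9.1, -2.9, 20.5]
gripper_width: 9.9
```

Run:
```python
from h import *
s=sensors.read_state();print(s['position'],s['contact_force'],s['wrist_torque'],s['ee_rot'])
a=snap('scene','s5.png')
cv2.imwrite('pics/c6.png',cv2.resize(a['img'][185:255,145:245,::-1],None,fx=8,fy=8,interpolation=cv2.INTER_CUBIC))
```

```text
[548.75217254 141.73139113  80.00820277] [-9.09474121 -2.9482783  20.4817704 ] [-0.84791098  2.82408909 -0.01554878] [ 9.59184159e-01 -2.82779540e-01  1.21623586e-03 -4.64848487e-05]
```

View pics/c6.png

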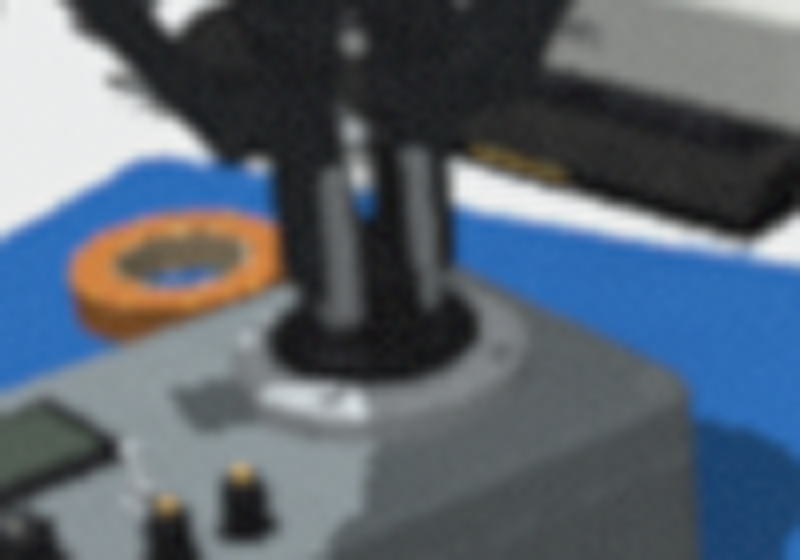

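The head sits flush on the ring, so the cap is at the bottom. Now I'll turn it clockwise with moderate press.

Request:
servo_tool(
  deltas=[0,0,0,0.0005,-0.0003,-0.0007,0.003,0,0,0.05,0,0,0,0.003,0,0,0.05,0,0,0,0.003,0,0,0.05,0,0,0,0.003,0,0,0.05,0,0,0,0.003,0,0,0.05,0,0,0,0.003,0,0,0.05,0,0,0,0.003,0,0,0.05,0,0,0,0.003,0,0,0,0,0,0,0.003],
)

```text
clock: 10.65
position: [548.8, 142.2, 80.0]
ee_rot: [0.895, -0.446, 0.001, -0.0]
contact_force: [-10.4, -0.9, 17.7]
gripper_width: 10.1
```

```bash
cat > st.py <<'E'
from h import *
s=sensors.read_state();p,R=tool(s);print(p.round(1),s['contact_force'].round(1),s['wrist_torque'].round(2),'yaw',np.degrees(np.arctan2(R[1,1],R[0,1])),s['joints'].round(2),'tilt',R[:,2].round(4))
E
python3 st.py
```

```text
[548.8 142.2  80. ] [-10.4  -0.9  17.7] [-0.15  2.88 -0.02] yaw -143.00201072525874 [ 0.54  0.44 -0.33  0.   -0.8   0.11] tilt [ 1.6e-03  1.0e-04 -1.0e+00]
```

Request:
servo_tool(
  deltas=[0,0,0.06,0,0,0,0.003,0,0,0.06,0,0,0,0.003,0,0,0.06,0,0,0,0.003,0,0,0.06,0,0,0,0.003,0,0,0.06,0,0,0,0.003,0,0,0.06,0,0,0,0.003,0,0,0.06,0,0,0,0.003,0,0,0.06,0,0,0,0.003,0,0,0.06,0,0,0,0.003,0,0,0.06,0,0,0,0.003,0,0,0.06,0,0,0,0.003,0,0,0.06,0,0,0,0.003,0,0,0.06,0,0,0,0.003,0,0,0.06,0,0,0,0.003,0,0,0,0,0,0,0.003],
)

```text
clock: 11.9
position: [549.4, 142.4, 80.1]
ee_rot: [-0.635, 0.772, -0.001, 0.001]
contact_force: [-8.3, -0.9, 16.4]
gripper_width: 10.6
```

```bash
python3 st.py
```

```text
[549.4 142.4  80.1] [-8.3 -0.9 16.4] [-0.19  2.52  0.04] yaw 168.86072739544912 [ 0.54  0.44 -0.33  0.   -0.8  -0.73] tilt [ 2.8e-03  5.0e-04 -1.0e+00]
```

Request:
servo_tool(
  deltas=[0,0,0.04,0,0,0,0.003,0,0,0.04,0,0,0,0.003,0,0,0.04,0,0,0,0.003,0,0,0,0,0,0,0.003],
)

```text
clock: 12.23
position: [549.1, 142.6, 80.1]
ee_rot: [-0.59, 0.808, -0.001, 0.001]
contact_force: [-9.7, -0.0, 18.8]
gripper_width: 10.4
```

```bash
python3 st.py
```

```text
[549.1 142.6  80.1] [-9.7 -0.  18.8] [0.11 2.94 0.89] yaw 162.24857909364877 [ 0.54  0.44 -0.33  0.   -0.8  -0.85] tilt [ 2.3e-03 -1.0e-04 -1.0e+00]
```

The torque jumped to 0.9 N m at 75°, which is the stop. I'll ease up gently while still holding, to confirm it is locked.

Request:
servo_tool(
  deltas=[0,0,-0.02,0,0,-0.001,0.003,0,0,0,0,0,-0.001,0.003,0,0,0,0,0,-0.001,0.003,0,0,0,0,0,-0.001,0.003,0,0,0,0,0,-0.001,0.003,0,0,0,0,0,0,0.003],
)

```text
clock: 12.73
position: [548.9, 142.4, 80.7]
ee_rot: [-0.596, 0.803, 0.0, 0.0]
contact_force: [0.5, 1.4, -7.9]
gripper_width: 10.5
```

```bash
python3 st.py
```

```text
[548.9 142.4  80.7] [ 0.5  1.4 -7.9] [ 0.77 -0.26  0.65] yaw 163.17482107886661 [ 0.54  0.44 -0.33 -0.   -0.8  -0.83] tilt [ 2.e-04  6.e-04 -1.e+00]
```

It pulls −8 N after only 0.6 mm of rise, with torque still on. I'll relax the torque and see whether it rises.

Request:
servo_tool(
  deltas=[0,0,-0.02,0,0,0,0.003,0,0,-0.015,0,0,0,0.003,0,0,0,0,0,0,0.003],
)

```text
clock: 12.98
position: [548.9, 142.4, 82.2]
ee_rot: [-0.61, 0.792, 0.0, 0.0]
contact_force: [-1.6, 3.4, -3.2]
gripper_width: 10.4
```

```bash
python3 st.py
```

```text
[548.9 142.4  82.2] [-1.6  3.4 -3.2] [1.05 0.33 0.26] yaw 165.17546356520225 [ 0.54  0.44 -0.33 -0.   -0.8  -0.8 ] tilt [ 5.e-04  7.e-04 -1.e+00]
```

Request:
servo_tool(
  deltas=[0,0,0,0,0,-0.001,0.003,0,0,0,0,0,-0.001,0.003,0,0,0,0,0,0,0.003],
)

```text
clock: 13.23
position: [548.8, 142.2, 83.9]
ee_rot: [-0.61, 0.793, 0.0, 0.0]
contact_force: [0.1, 3.0, -7.1]
gripper_width: 10.3
```

```bash
python3 st.py
```

```text
[548.8 142.2  83.9] [ 0.1  3.  -7.1] [ 1.23 -0.19  0.32] yaw 165.13325340034413 [ 0.54  0.44 -0.33 -0.   -0.81 -0.8 ] tilt [ 6.e-04  7.e-04 -1.e+00]
```

It rose 3.9 mm, about what the notch gives. I'll try a small counter-clockwise turn to check that the notch captures it.

Request:
servo_tool(
  deltas=[0,0,-0.04,0,0,0,0.003,0,0,-0.04,0,0,0,0.003,0,0,0,0,0,0,0.003],
)

```text
clock: 13.48
position: [548.6, 141.9, 83.8]
ee_rot: [-0.641, 0.768, 0.0, 0.0]
contact_force: [0.2, 2.6, -6.8]
gripper_width: 10.4
```

```bash
python3 st.py
```

```text
[548.6 141.9  83.8] [ 0.2  2.6 -6.8] [ 0.91 -0.19  0.07] yaw 169.70350188842872 [ 0.54  0.44 -0.33 -0.   -0.81 -0.72] tilt [ 0.e+00  3.e-04 -1.e+00]
```

Torque is near zero, so it is in the play between the notch walls. I'll move back to the middle, relieve the pull, release and rise.

Request:
servo_tool(
  deltas=[0,0,0.04,0,0,0.0008,0.003,0,0,0,0,0,0,0.003,0,0,0,0,0,0,0.02,0,0,0,0,0,0,0.035,0,0,0,0,0,0,0.035,0,0,0,0,0,0,0.035,0,0,0,0,0,0,0.035,0,0,0,0,0,-0.01,0.035,0,0,0,0,0,-0.02,0.035,0,0,0,0,0,-0.03,0.035,0,0,0,0,0,-0.03,0.035,0,0,0,0,0,-0.03,0.035,0,0,0,0,0,-0.02,0.035,0,0,0,0,0,0,0.035],
)

```text
clock: 14.65
position: [551.2, 142.8, 229.9]
ee_rot: [-0.626, 0.78, -0.002, 0.006]
contact_force: [0.6, -0.6, 0.7]
gripper_width: 34.7
```

Run:
```python
from h import *
s=sensors.read_state();print(s['contact_force'],s['wrist_torque'])
a=snap('scene','s6.png');t=snap('top','t6.png')
for zo in (-9,-14,-16):
  print(zo,[w2pix(a,[548.8,141.7,70+zo+h]).round(1).tolist() for h in(22.5,42.5)])
g=lambda i,x,y:cv2.convertScaleAbs(cv2.resize(i[y:y+50,x:x+50,::-1],None,fx=8,fy=8,interpolation=cv2.INTER_CUBIC),alpha=1.5)
cv2.imwrite('pics/c7.png',np.hstack([g(a['img'],167,195),g(t['img'],171,136)]))
```

```text
[ 0.55256296 -0.5929342   0.71946586] [ 0.00078717 -0.0505773  -0.04706608]
-9 [[190.9, 220.7], [190.0, 210.4]]
-14 [[191.2, 223.2], [190.3, 213.0]]
-16 [[191.2, 224.2], [190.4, 214.0]]
```

View pics/c7.png

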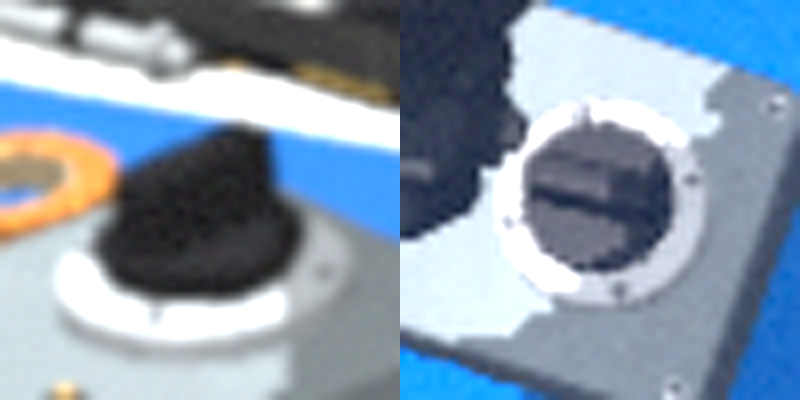

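The cap sits flat on the ring with the bar at about −101°, roughly 68° past the slots, inside the notch range. To check the height, I'll compare the head's front edge with the pressed-down image.

Run:
```python
from h import *
for f_ in('s5','s6'):
    g=cv2.cvtColor(cv2.imread(f'pics/{f_}.png'),cv2.COLOR_BGR2GRAY)
    for u in range(184,198,3): print(f_,u,g[222:240,u].tolist())
s=sensors.read_state();a=snap('scene')
for zo in(-14,-16,-17.5):
    th=np.linspace(0,2*np.pi,361);P=[w2pix(a,[548.8+23.5*np.cos(t),141.7+23.5*np.sin(t),70+zo+17.5]) for t in th]
    print(zo,np.max(P,axis=0))
```

```text
s5 184 [42, 49, 44, 32, 27, 27, 27, 33, 30, 40, 100, 171, 193, 191, 177, 144, 118, 119]
s5 187 [99, 98, 92, 75, 48, 33, 32, 40, 40, 30, 73, 127, 154, 182, 189, 159, 130, 124]
s5 190 [52, 56, 52, 37, 24, 24, 30, 31, 35, 29, 50, 104, 153, 175, 183, 155, 125, 124]
s5 193 [25, 27, 24, 28, 20, 29, 22, 27, 28, 25, 53, 99, 124, 131, 127, 116, 110, 108]
s5 196 [27, 24, 21, 27, 24, 24, 26, 25, 29, 34, 70, 112, 129, 135, 125, 113, 108, 103]
s6 184 [24, 24, 23, 26, 25, 32, 35, 28, 29, 72, 138, 187, 192, 190, 176, 143, 116, 118]
s6 187 [24, 22, 18, 26, 25, 33, 33, 32, 25, 34, 90, 149, 167, 182, 188, 157, 127, 123]
s6 190 [23, 25, 24, 28, 34, 39, 37, 31, 26, 30, 100, 180, 214, 216, 202, 162, 126, 122]
s6 193 [24, 24, 26, 34, 36, 39, 39, 33, 26, 34, 89, 160, 199, 207, 184, 145, 118, 118]
s6 196 [21, 33, 37, 39, 41, 36, 35, 31, 23, 39, 103, 176, 203, 187, 160, 129, 111, 118]
-14 [204.57039901 231.74780564]
-16 [204.64497901 232.77311473]
-17.5 [204.70081898 233.54075035]
```

The image can't separate −14 from −16 mm reliably (about 0.5 px). I'll probe the bar top lightly with shut fingertips instead: contact is expected at z ≈ 98.5 if locked, 96.5 if stuck short.

Request:
servo_tool(
  deltas=[0,0,0,0,0,0.03,0,0,0,0,0,0,0.03,0,0,0,0,0,0,0.03,0,0,0,0,0,0,0.02,0,0,0,0,0,0,0.01,0,0,0,0,0,0,0.005,0,0,0,0,0,0,0.001,0,0,0,0,0,0,0,0,0,0,0,0,0,0,0],
)

```text
clock: 15.55
position: [549.2, 142.2, 98.4]
ee_rot: [-0.626, 0.78, -0.0, 0.001]
contact_force: [-0.8, -0.2, 1.9]
gripper_width: -0.1
```

```bash
python3 st.py
```

```text
[549.2 142.2  98.4] [-0.8 -0.2  1.9] [-0.21  0.17  0.04] yaw 167.45201520797877 [ 0.54  0.42 -0.31  0.   -0.84 -0.76] tilt [ 1.9e-03  9.0e-04 -1.0e+00]
```

Contact is at 98.4 mm with 1.9 N, so the cap origin is about 14 mm below the mouth and it is locked. Retreating and handing in.

Request:
servo_tool(
  deltas=[0,0,0,0,0,-0.01,0,0,0,0,0,0,-0.03,0,0,0,0,0,0,-0.03,0,0,0,0,0,0,-0.03,0,0,0,0,0,0,-0.02,0,0,0,0,0,0,0,0,0,0,0,0,0,0,0],
)

```text
clock: 16.13
position: [549.3, 142.6, 219.9]
ee_rot: [-0.626, 0.78, -0.0, 0.003]
contact_force: [-0.6, 0.0, 0.2]
gripper_width: -0.2
```

```bash
python3 -c "
from h import *
print(sensors.read_state()['contact_force']);print(workorder.job_done())"
```

```text
[-0.58097032  0.04581918  0.17255684]
the job is handed in; nothing more can be done
None
```

The cap is on the well and locked as far as my checks can show, and the job is handed in at about 16 s. The hand-in gave no verdict.

I gripped the cap by its bar and lined it up with the slots as seen in the top camera. It was then lowered into them, pressed down and turned about 75° clockwise until the torque rose to 0.9 N m at the stop.

- **Lock height:** a light touch with the shut fingertips met the bar top at z = 98.4 mm with 1.9 N. That puts the cap about 14 mm below the ring's face, the locked height.
- **Rise on release:** the cap first hung up at the stop under leftover torque. It rose the rest of the way, about 3.9 mm in all, once I eased the torque off.
- **Image check:** the last camera view showed the bar about 68° past the slots and the cap sitting level. The height could not be read from the pictures (differences of about 0.5 px), which is why I used the touch.
- **Unexplained reading:** when pressed to the bottom, the arm read about 2 mm higher than expected, probably because the cap shifted slightly in the grip.
- **Other objects:** I kept the arm well clear of the spent cell, spool and screwdriver, but did not measure their positions again at the end.

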